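# Fetch the clear tape from behind the flux bottle and the stamp

## Robot

A 6-joint arm with a two-finger parallel gripper is mounted at the origin on the work surface; the furniture and walls round the work are solid. World frame = base frame: x ahead of the robot, y to its left, z up, the work surface at z = 0. Lengths are in mm, angles in rad, forces in N, time in s.
With the tool pointing down it reaches from about 275 to 1000 mm from the base axis. Payload 8.4 kg.
Tool frame: the origin (TCP) lies on the mounting face of the last link; the fingertips stand 173 mm ahead of it and the grasp point (between the pads) lies 155 mm ahead of it; z points along the fingers, y is the line along which they close (so a half turn about z gives the same grasp; the last joint's range is limited). The gripper opens to 85 mm and grips with 20 to 120 N. Pads are 22 mm wide; open, the fingers measure 114 mm over their backs; the gripper's body (76 mm by 85 mm) begins 54 mm behind the grasp point. The pads swing forward as they close: fully open they stand 13 mm farther back than shut.
Start: joints at [1.277, 0.353, 1.633, -0, 1.155, -0.002], TCP at [179.797, 598.584, 404.681] pointing down, gripper open.
Joint ranges: [-2.63, 2.63], [-0.92, 2.1], [0.06, 2.66], [-1.3, 4.44], [0, 2.69], [-3.02, 3.02]. Speed limits (rad/s): [2.22, 2.22, 2.79, 3.14, 3.14, 3.14].

## Interface

Orientations are given as [roll, pitch, yaw] about the fixed x, y, z axes, in that order (R = Rz(yaw) Ry(pitch) Rx(roll)).
In Python, from rig import r gives the robot as it stands.
- The arm moves only by the tool apply_moves, never from a script. Its argument "deltas" is a list of rows, each an object with "claw": the gripper command: -1 is fully open, 1 is shut, values between are in proportion; "delta_pos": the shift along the tool's x, y, z in cm, a list of three; "yaw": the turn about the tool's z in rad. In form: [{"claw": claw, "delta_pos": [tx, ty, tz], "yaw": yaw}, ...]. A call has 1 to 8 rows; each row shifts and turns the commanded pose from where the row before left it, along the tool's axes as they then stand; what a row does not reach is not made up. A row lasts 1/8 s, in which the tool goes at most 62.5 mm and 10.7 degrees, less where a joint would pass 70% of its speed; a pose out of reach is approached as far as the arm can. A call with a gripper value outside its range is refused whole. The fingers move at their own pace and stop on an object; "grip_force" is the grip in N (left out, the last holds). Time passes only in rows, so rows that do not move let the fingers close. It gives the time, the measured TCP pose, the force, the opening and the grip force at its end, in the units of the state.
- r.sense(): the state, without advancing time (a new reading comes with each control period).
- r.grab_frame(name): name is "side" or "top" or "wrist"; returns a dict with "img" (384x512x3 uint8, blue, green, red), "z_map" (384x512 float32, mm along the optical axis (not along the pixel's ray), 0 where there is no reading), "fx", "fy", "cx", "cy" (pixels), "eye" and "rotation" of the camera in the world; the wrist camera has in their place "T_tool_cam" (4x4, takes a point from camera to tool coordinates, whose origin is the TCP and whose axes are the flange's). Camera axes: x right, y up, looking along -z (the intrinsics and any distortion apply to the point x, -y, -z); pixel columns grow to the right and rows downward; lengths in mm; the calibration is good to about 2 mm. A picture is of the moment at which its call begins: read the wrist's pose just before it.
- r.sign_off(): hands the job in; it is judged then, once.
The state is a dict: "clock": time; "qpos": joint angles; "qvel": joint speeds; "joint_efforts": joint torques, N m; "eef_pos": TCP position; "tcp_rot": TCP orientation; "contact_force": force on the tool from outside, world axes, zero at the start; "wrist_torque": the same for the moment, N m; "opening": opening from 0.0 (shut) to 1.0 (fully open); "grasp_force": force on a finger pad.
Only numpy, scipy, OpenCV 4.12 (cv2) and the standard library are available. Lean on these libraries where they do the work, as an engineer would, in place of code of your own. Each camera call takes 0.05 s, during which the arm holds its last target. There are 200 camera calls.

## Task

The roll of clear tape lies at the back of the blue caddy, behind the orange flux bottle and the red date stamp. First stand the bottle and the stamp upright on the grey mat, then bring the clear tape and lay it flat inside the red dish while those two are still waiting on the mat, and last put the bottle and the stamp back upright where each of them stood in the caddy. Do not knock either of them over, and leave the yellow tape and the solder spool alone.

Things in the scene. Friction and masses are not known exactly. Their poses are not given: they have to be found in the camera images.
- caddy: Fixed blue open caddy, 180 (x, + is its back) x 100 mm (y), origin under its centre. Floor 3 mm, side walls 30 mm high, rear lip 12, front lip 8. Front bay (x -85 to -4 mm, 90 wide inside): bottle and stamp at x -36, y +20 and -20 mm, in either order. Rear bay (x -4 to 85, 74 wide): the clear tape at x +22; fingers fit only before and behind it (along x), once the front is clear.
- bottle_mid (a point): Orange flux bottle with black screw cap, upright, 58 mm high. Point on its axis half-way up, 29 mm above its base; z up. Body 30 mm diameter up to 42 mm, cap 20 mm diameter above. 0.05 kg. Starts on the caddy's floor; fingers closing along the caddy's x can pass above the tape (its top is 16 mm over the floor).
- stamp_mid (a point): Hand stamp, red knob handle on a black base, upright, 65 mm high. Point on its axis half-way up, 32.5 mm above its base; z up. Base 22 (its x) x 42 mm (its y), 12 mm high; round handle up to 24 mm diameter from 12 to 65 mm: grip that, along the caddy's x. The base's long side starts along the caddy's x. 0.06 kg.
- tape_mid (a point): Roll of clear (whitish) tape lying flat, 55 mm outer diameter, 16 mm high. This point: on its axis half-way up, 8 mm above its underside; z up. 0.05 kg. The one to fetch.
- mat: Fixed flat grey mat with dark edge lines on the belt, 160 mm (its x) x 100 mm (its y), 3 mm thick; origin at the centre of its underside. Side area for the bottle and the stamp.
- dish: Fixed shallow round red dish with a dark centre pad, on the belt, 96 mm outer diameter; floor 3 mm thick and about 85 mm across inside, rim 6 mm high; origin at the centre of its underside. The clear tape goes flat on its floor.
- yellow_roll_mid (a point): Bystander: roll of yellow tape lying flat, 64 mm diameter, 19 mm high; point at its centre. Leave it alone.
- spool_mid (a point): Bystander: blue solder spool standing, 52 mm diameter, 36 mm high; point at its centre. Leave it alone.
Mind the look-alikes: they are no part of the job. What is meant by the dish is not green, and is the smaller of those in its own colour.

How it is judged (in metres and radians):
On the way, in this order (a step that is already met when the one before it is completed fails the run):
1. The bottle and the stamp both stand upright on the grey mat, let go, with the clear tape still at its place in the caddy (moved less than 20 mm) (x of bottle_mid in the frame of mat between -0.078 and 0.078 m and y of bottle_mid in the frame of mat between -0.048 and 0.048 m and z of bottle_mid in the frame of mat between 0.026 and 0.038 m and angle between each of bottle_mid, stamp_mid's own z axis and vertical below 0.12 rad and x of stamp_mid in the frame of mat between -0.078 and 0.078 m and y of stamp_mid in the frame of mat between -0.048 and 0.048 m and z of stamp_mid in the frame of mat between 0.0295 and 0.0415 m and contact force between each of bottle, stamp and the fingers below 0.1 N and distance of tape_mid from where it was at the start of the episode below 0.02 m), for 0.2 s.
2. The clear tape lies flat in the red dish, let go, while the bottle and the stamp still stand on the mat (horizontal distance between tape_mid and dish below 0.016 m and z of tape_mid in the frame of dish between 0.007 and 0.015 m and angle between tape_mid's own z axis and vertical below 0.08 rad and contact force between tape and the fingers below 0.1 N and x of bottle_mid in the frame of mat between -0.078 and 0.078 m and y of bottle_mid in the frame of mat between -0.048 and 0.048 m and z of bottle_mid in the frame of mat between 0.026 and 0.038 m and angle between each of bottle_mid, stamp_mid's own z axis and vertical below 0.12 rad and x of stamp_mid in the frame of mat between -0.078 and 0.078 m and y of stamp_mid in the frame of mat between -0.048 and 0.048 m and z of stamp_mid in the frame of mat between 0.0295 and 0.0415 m), for 0.2 s.
At the end, for the whole second after the job is handed in: The clear tape lies flat in the red dish (its centre within 16 mm of the dish's), and the bottle and the stamp each stand upright within 15 mm of where they stood at the start, all at rest (horizontal distance between tape_mid and dish below 0.016 m and z of tape_mid in the frame of dish between 0.007 and 0.015 m and angle between tape_mid's own z axis and vertical below 0.08 rad and distance of each of bottle_mid, stamp_mid from where it was at the start of the episode below 0.015 m and angle between each of bottle_mid, stamp_mid's own z axis and vertical below 0.12 rad and linear speed of each of bottle, stamp, tape below 0.02 m/s); the robot touches nothing.
It fails at once if the bottle or the stamp is knocked over (angle between any of bottle_mid, stamp_mid's own z axis and vertical above 1.2 rad).
It fails at once if the yellow tape or the solder spool is moved more than 20 mm (distance of any of yellow_roll_mid, spool_mid from where it was at the start of the episode above 0.02 m).
It also fails if it takes over 112 s, if anything falls off the work surface, if the arm or the gripper's body presses on something with over 40 N, if the wrist force passes 120 N, or if a joint passes its speed limit or range.

## Working session

There is one attempt and no reset: what is moved stays moved. The work goes in short steps, Python scripts to look and compute and a tool call to move; the robot and the scene stay as the last step left them, time stands still between calls to the robot, and variables do not carry over. Pictures are saved under pics/ and viewed, at most 16 in all, crops included, and the job is handed in when it is done.

Besides the shell and the picture viewer there is one more tool, called after "Request:" as a command line: name --argument value ..., lists and objects as JSON in quotes. apply_moves: Moves the arm, as the interface text tells. Its arguments: {"type":"object","properties":{"deltas":{"type":"array"},"grip_force":{"type":"number"}},"required":["deltas"]}

```bash
ls; mkdir -p pics
cat > h.py <<'E'
import numpy as np,cv2
from rig import r
def snap(n,save=None):
    s=r.sense(); f=r.grab_frame(n)
    if save: cv2.imwrite('pics/'+save,f['img'])
    return s,f
E
python3 - <<'E'
from h import *
s,f=snap('top','top1.png'); s,g=snap('side','side1.png')
for x in(f,g): print({k:(v if not hasattr(v,'shape') or v.size<20 else v.shape) for k,v in x.items()})
print(s)
E
```

```text
pics
{'img': (384, 512, 3), 'z_map': (384, 512), 'fx': 375.00376673903764, 'fy': 375.00376673903764, 'cx': 259.9851872786868, 'cy': 183.43858967268775, 'eye': array([371.15049935, -49.60798553, 987.78734506]), 'rotation': array([ 0.11865582,  0.00586832, -1.6015641 ])}
{'img': (384, 512, 3), 'z_map': (384, 512), 'fx': 445.3322232070755, 'fy': 445.3322232070755, 'cx': 255.73482443411362, 'cy': 194.9485771830913, 'eye': array([ 447.52644334, -992.26425755,  839.6483521 ]), 'rotation': array([ 0.89276065,  0.02029818, -0.05751116])}
{'clock': 0.05, 'qpos': array([ 1.27659566e+00,  3.53621254e-01,  1.63411449e+00,  1.16510043e-05,
        1.15519164e+00, -2.40689825e-03]), 'qvel': array([ 8.43528558e-04, -1.19110857e-03, -3.71413896e-04,  6.80721204e-05,
        4.77509008e-04, -6.71597966e-04]), 'joint_efforts': array([ 3.80031213e-05, -6.06889272e+01, -3.43171620e+01, -1.60320965e-04,
        3.67542088e-03, -2.40756407e-05]), 'eef_pos': array([179.730298  , 598.36151476, 403.98672395]), 'tcp_rot': array([-3.14025795e+00, -1.38654156e-05,  2.84979416e+00]), 'contact_force': array([ 0.18387634, -0.3992896 ,  0.87753292]), 'wrist_torque': array([ 0.01255005,  0.04376865, -0.00020812]), 'grasp_force': 0.0, 'opening': 0.9982372819185338}
```

View pics/top1.png

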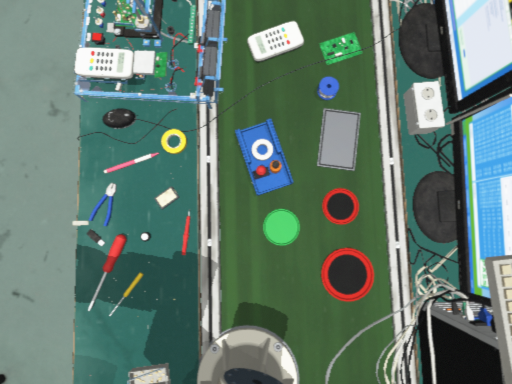

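View pics/side1.png

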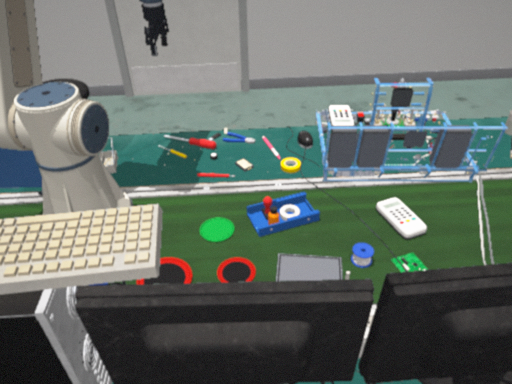

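The top view shows the blue caddy around (264,156), with the white tape at (262,149), red stamp knob at (261,171) and orange bottle at (275,166). The grey mat is at (339,139), the spool at (328,88) and the yellow tape at (173,141). There are three dish candidates: green (281,227), large red (347,274) and small red (341,206). The small red one fits "not green, the smaller in its colour". I'll measure it and confirm it in a crop.

```bash
cat >> h.py <<'E'
from scipy.spatial.transform import Rotation as R
def pose(f,s=None):
    if 'eye' in f: return R.from_euler('xyz',f['rotation']).as_matrix(),np.array(f['eye'])
    T=np.array(f['T_tool_cam']); Rt=R.from_euler('xyz',s['tcp_rot']).as_matrix()
    return Rt@T[:3,:3], Rt@T[:3,3]+s['eef_pos']
def ray(f,uv,z,s=None):
    """pixels -> points on plane z"""
    M,e=pose(f,s); uv=np.atleast_2d(np.float64(uv))
    K=np.array([[f['fx'],0,f['cx']],[0,f['fy'],f['cy']],[0,0,1.]])
    d=f.get('distortion',None)
    n=cv2.undistortPoints(uv[:,None],K,np.zeros(5) if d is None else np.array(d))[:,0]
    D=np.c_[n[:,0],-n[:,1],-np.ones(len(n))]@M.T
    return e+D*((z-e[2])/D[:,2])[:,None]
def deep(f,uv,s=None):
    M,e=pose(f,s); u,v=map(int,np.round(uv)); d=np.median(f['z_map'][v-1:v+2,u-1:u+2])
    return e+M@np.array([(uv[0]-f['cx'])/f['fx']*d,-(uv[1]-f['cy'])/f['fy']*d,-d])
def blobs(f,lo,hi,amin=30,roi=None):
    h=cv2.cvtColor(f['img'],cv2.COLOR_BGR2HSV)
    m=cv2.inRange(h,np.array(lo),np.array(hi)) if lo[0]<=hi[0] else cv2.inRange(h,(lo[0],lo[1],lo[2]),(180,hi[1],hi[2]))|cv2.inRange(h,(0,lo[1],lo[2]),tuple(hi))
    if roi: k=np.zeros_like(m); a,b,c,d=roi; k[b:d,a:c]=m[b:d,a:c]; m=k
    cs=cv2.findContours(m,cv2.RETR_EXTERNAL,cv2.CHAIN_APPROX_NONE)[0]
    return sorted([c for c in cs if cv2.contourArea(c)>amin],key=cv2.contourArea,reverse=True)
E
python3 - <<'E'
from h import *
s,f=snap('top')
print(f.keys())
c=f['img'][80:310,225:385]; cv2.imwrite('pics/c1.png',cv2.resize(c,None,fx=2.6,fy=2.6,interpolation=cv2.INTER_CUBIC))
print('belt',deep(f,(310,190)),'mat',deep(f,(339,139)),'dish',deep(f,(341,206)),'tape hole',deep(f,(262,149)))
for n,lo,hi,z,roi in[('red',(170,120,100),(8,255,255),6,(310,180,385,310)),('mat',(90,0,80),(140,90,200),3,(310,105,365,175)),('caddy',(100,120,80),(125,255,255),10,(230,110,300,200)),('tape',(0,0,190),(180,60,255),19,(240,130,290,165)),('spool',(100,120,80),(130,255,255),36,(315,70,345,105))]:
    for b in blobs(f,lo,hi,20,roi)[:2]:
        (c,wh,a)=cv2.minAreaRect(b); bp=ray(f,cv2.boxPoints((c,wh,a)),z)[:,:2]
        print(n,np.round(c,1),np.round(ray(f,c,z)[0],1),np.round(bp).tolist())
E
```

```text
dict_keys(['img', 'z_map', 'fx', 'fy', 'cx', 'cy', 'eye', 'rotation'])
belt [ 467.49664345 -179.26091852   -0.97231979] mat [ 601.90929434 -262.77151346    2.80590635] dish [ 422.33294445 -257.56853643    4.91928017] tape hole [581.32965167 -55.68474056   2.3974932 ]
red [347.  274.5] [ 246.7 -262.8    6. ] [[316.0, -200.0], [312.0, -334.0], [179.0, -325.0], [183.0, -193.0]]
red [340. 206.] [ 422.4 -254.7    6. ] [[471.0, -210.0], [468.0, -305.0], [374.0, -299.0], [377.0, -205.0]]
mat [338.5 139.1] [ 601.6 -261.3    3. ] [[532.0, -201.0], [688.0, -226.0], [673.0, -323.0], [517.0, -295.0]]
caddy [263.8 156.4] [559.6 -59.8  10. ] [[634.0, 17.0], [665.0, -84.0], [487.0, -135.0], [457.0, -36.0]]
tape [262. 149.] [577.8 -55.6  19. ] [[605.0, -30.0], [604.0, -83.0], [550.0, -81.0], [552.0, -29.0]]
spool [327.5  88. ] [ 732.1 -233.    36. ] [[763.0, -207.0], [761.0, -262.0], [701.0, -259.0], [703.0, -204.0]]
```

View pics/c1.png

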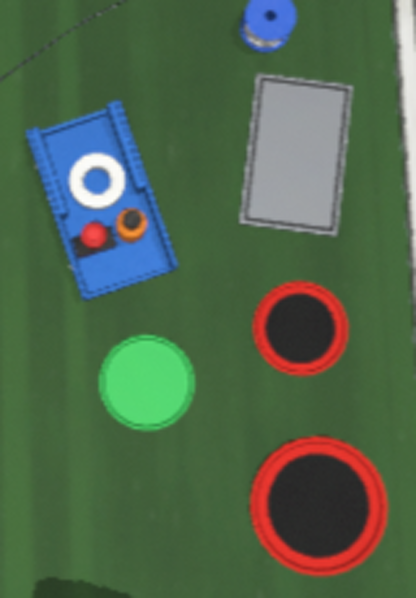

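The crop confirms it: the small red dish (about 95 mm across) is at world (422,-255), the large one is about 133 mm, and the third is green. In the caddy, the red knob (stamp) is on the +y side and the orange bottle on the -y side. Caddy yaw is about 16°. I'll move above the caddy first.

Request:
apply_moves --deltas '[{"claw": -1, "delta_pos": [-4.4, -4.4, 0], "yaw": 0}, {"claw": -1, "delta_pos": [-4.4, -4.4, 0], "yaw": 0}, {"claw": -1, "delta_pos": [-4.4, -4.4, 0], "yaw": 0}, {"claw": -1, "delta_pos": [-4.4, -4.4, 0], "yaw": 0}, {"claw": -1, "delta_pos": [-4.4, -4.4, 0], "yaw": 0}, {"claw": -1, "delta_pos": [-4.4, -4.4, 0], "yaw": 0}, {"claw": -1, "delta_pos": [-4.4, -4.4, 0], "yaw": 0}, {"claw": -1, "delta_pos": [-4.4, -4.4, 0], "yaw": 0}]'

```text
clock: 1.15
eef_pos: [416.2, 158.3, 404.8]
tcp_rot: [3.141, 0.0, 2.85]
contact_force: [0.2, 0.8, 0.2]
opening: 0.996
grasp_force: 0.0
```

Request:
apply_moves --deltas '[{"claw": -1, "delta_pos": [-4.4, -4.4, 0], "yaw": 0}, {"claw": -1, "delta_pos": [-4.4, -4.4, 0], "yaw": 0}, {"claw": -1, "delta_pos": [0, 0, 0], "yaw": 0.18}, {"claw": -1, "delta_pos": [0, 0, 0], "yaw": 0.18}, {"claw": -1, "delta_pos": [0, 0, 0], "yaw": 0.18}, {"claw": -1, "delta_pos": [0, 0, 0], "yaw": 0.18}, {"claw": -1, "delta_pos": [0, 0, 0], "yaw": 0.18}, {"claw": -1, "delta_pos": [0, 0, 0], "yaw": 0.1}]'

```text
clock: 2.15
eef_pos: [474.5, 50.6, 404.5]
tcp_rot: [-3.141, -0.0, 1.845]
contact_force: [0.3, -0.2, -0.8]
opening: 1.0
grasp_force: 0.0
```

```bash
cat >> h.py <<'E'
def go(x,y,z,tooly_deg):
    """print tool-frame delta (cm) and yaw to target TCP; tooly_deg = world direction of closing line"""
    s=r.sense(); M=R.from_euler('xyz',s['tcp_rot']).as_matrix()
    d=M.T@(np.array([x,y,z])-s['eef_pos'])/10
    a=np.degrees(np.arctan2(M[1,1],M[0,1])); w=(a-tooly_deg+90)%180-90
    print('now',s['eef_pos'].round(1),'tooly',a.round(1),'delta cm',d.round(2),'yaw',np.radians(w).round(3),'t',round(s['clock'],1),'F',s['contact_force'].round(1),'open',round(s['opening'],3))
E
python3 - <<'E'
from h import *
go(530,-60,404,16)
s,f=snap('wrist','w1.png'); print(f['T_tool_cam'].round(2),f['fx'],f['cx'],f['cy'],s['tcp_rot'])
E
```

```text
now [474.5  50.6 404.5] tooly 15.7 delta cm [-12.15   2.35   0.05] yaw -0.005 t 2.1 F [ 0.3 -0.2 -0.8] open 1.0
[[-0.000e+00  9.600e-01  2.900e-01  7.594e+01]
 [ 1.000e+00  0.000e+00 -0.000e+00 -7.000e-02]
 [-0.000e+00  2.900e-01 -9.600e-01  3.088e+01]
 [ 0.000e+00  0.000e+00  0.000e+00  1.000e+00]] 323.3157542569495 251.433821083804 193.73440969312304 [-3.14116873e+00 -5.09141197e-05  1.84526159e+00]
```

View pics/w1.png

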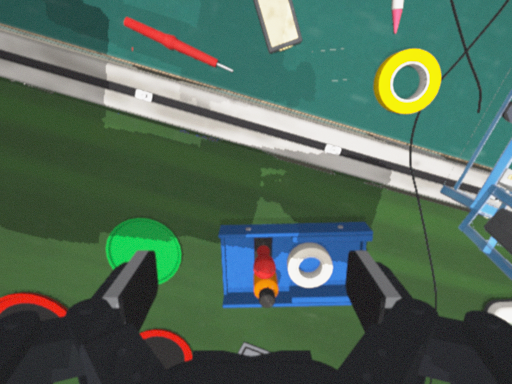

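The wrist view shows the caddy lined up with the image, spanning (220,225) to (372,305). The red stamp handle is at (263,262), the bottle's black cap at (267,298) and the tape at (310,266). I'll triangulate these against the top view.

```bash
cat >> h.py <<'E'
def tri(obs):
    """closest point to rays [(f,uv,s)]"""
    A=0;b=0;L=[]
    for f,uv,s in obs:
        M,e=pose(f,s); q=ray(f,uv,0,s)[0]; d=(q-e)/np.linalg.norm(q-e); P=np.eye(3)-np.outer(d,d); A=A+P; b=b+P@e; L.append((P,e))
    x=np.linalg.solve(A,b); return x.round(1),[round(float(np.linalg.norm(P@(x-e))),1) for P,e in L]
E
python3 - <<'E'
from h import *
s,w=snap('wrist'); s2,t=snap('top')
def cen(b): return np.array(cv2.minEnclosingCircle(b)[0])
def cm(b): m=cv2.moments(b); return np.array([m['m10'],m['m01']])/m['m00']
O={}
for n,lo,hi,rw,rt in[('knob',(170,150,90),(6,255,255),(240,235,285,300),(250,160,290,182)),('orange',(7,150,100),(20,255,255),(240,250,290,310),(262,155,295,182)),('cap',(0,0,0),(180,255,70),(252,285,285,310),(268,158,284,172)),('tape',(0,0,150),(180,70,255),(285,240,336,292),(245,135,280,163))]:
    for nm,f,ss,roi in(('w',w,s,rw),('t',t,None,rt)):
        bs=blobs(f,lo,hi,8,roi)
        if bs: O[n,nm]=cm(bs[0]); print(n,nm,O[n,nm].round(1),cv2.boundingRect(bs[0]),len(bs))
for n,z in(('knob',60),('cap',60),('tape',19)):
    if (n,'w') in O and (n,'t') in O: print(n,tri([(w,O[n,'w'],s),(t,O[n,'t'],None)]),'w@z',ray(w,O[n,'w'],z,s)[0].round(1),'t@z',ray(t,O[n,'t'],z)[0].round(1))
b=blobs(w,(100,120,60),(125,255,255),100,(200,210,385,320))[0]
print(cv2.boundingRect(b)); q=cv2.minAreaRect(b); print(q, ray(w,cv2.boxPoints(q),15,s).round())
bt=blobs(t,(100,120,60),(125,255,255),100,(230,110,300,200))[0];q=cv2.minAreaRect(bt);print(q[0],ray(t,cv2.boxPoints(q),15).round())
E
```

```text
knob w [264.2 263.3] (254, 245, 22, 34) 1
knob t [261. 170.] (257, 166, 9, 9) 1
orange w [265.6 284.4] (255, 273, 23, 25) 1
orange t [274.6 168. ] (270, 161, 11, 12) 1
cap w [266.3 292.8] (259, 289, 16, 13) 1
cap t [275.2 164.1] (273, 161, 6, 7) 1
tape w [310.1 266.7] (288, 246, 45, 42) 1
tape t [262.5 148.9] (253, 139, 20, 21) 1
knob (array([518.2, -51.2,  41. ]), [0.4, 0.4]) w@z [514.2 -41.2  60. ] t@z [515.6 -51.1  60. ]
cap (array([531.8, -88. ,  41.4]), [0.7, 0.7]) w@z [526.8 -76.1  60. ] t@z [529.4 -87.2  60. ]
tape (array([580.4, -56.9,   9.9]), [0.6, 0.6]) w@z [577.8 -52.3  19. ] t@z [577.9 -57.   19. ]
(218, 222, 155, 86)
((295.7550354003906, 264.45721435546875), (83.31668090820312, 154.07611083984375), 88.60282135009766) [[ 455.  -30.   15.]
 [ 631.   24.   15.]
 [ 676.  -84.   15.]
 [ 485. -143.   15.]]
(263.7795104980469, 156.6105194091797) [[ 632.   17.   15.]
 [ 663.  -82.   15.]
 [ 486. -135.   15.]
 [ 456.  -38.   15.]]
```

```bash
python3 -c "
from h import *
go(531,-88,300,16)"
```

```text
now [474.5  50.6 404.6] tooly 16.1 delta cm [-14.88   1.59  10.46] yaw 0.002 t 2.3 F [ 0.3 -0.2 -0.3] open 0.999
```

Request:
apply_moves --deltas '[{"claw": -1, "delta_pos": [-5, 0.5, 0], "yaw": 0}, {"claw": -1, "delta_pos": [-5, 0.5, 0], "yaw": 0}, {"claw": -1, "delta_pos": [-4.9, 0.6, 0], "yaw": 0}, {"claw": -1, "delta_pos": [0, 0, 5.2], "yaw": 0}, {"claw": -1, "delta_pos": [0, 0, 5.2], "yaw": 0}, {"claw": -1, "delta_pos": [0, 0, 0], "yaw": 0}]'

```text
clock: 3.05
eef_pos: [529.4, -88.1, 297.5]
tcp_rot: [-3.135, -0.003, 1.852]
contact_force: [-0.1, 0.7, 0.0]
opening: 0.996
grasp_force: 0.0
```

Run:
```python
from h import *
go(531,-88,215,16)
s,f=snap('wrist','w2.png')
for n,lo,hi in(('red',(170,150,90),(6,255,255)),('or',(7,150,100),(20,255,255)),('white',(0,0,150),(180,60,255)),('blue',(100,120,60),(125,255,255))):
    for b in blobs(f,lo,hi,60,(120,60,420,340))[:3]: print(n,cv2.boundingRect(b),cv2.minAreaRect(b))
```

```text
now [529.4 -88.1 297.5] tooly 16.1 delta cm [-0.06  0.22  8.25] yaw 0.001 t 3.0 F [-0.1  0.7  0. ] open 0.996
red (234, 132, 37, 38) ((252.0, 150.5), (37.0, 36.0), 90.0)
red (138, 313, 12, 27) ((145.91058349609375, 326.1916198730469), (10.270075798034668, 25.675188064575195), 25.016895294189453)
or (237, 172, 39, 42) ((255.76783752441406, 192.23081970214844), (40.564781188964844, 38.15902328491211), 87.87889862060547)
white (290, 134, 72, 71) ((325.79998779296875, 169.40000915527344), (69.76531982421875, 70.65974426269531), 26.56505012512207)
white (212, 307, 98, 33) ((260.4999694824219, 322.9999694824219), (31.999996185302734, 96.99998474121094), 90.0)
white (204, 298, 124, 42) ((265.4999694824219, 318.4999694824219), (40.99999237060547, 122.99998474121094), 90.0)
blue (179, 100, 241, 134) ((299.8961181640625, 166.8348388671875), (131.24708557128906, 240.11972045898438), 89.16968536376953)
```

View pics/w2.png

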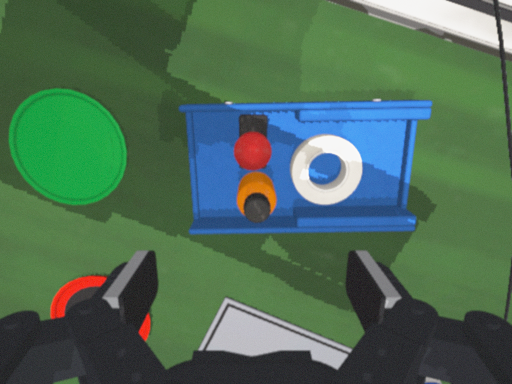

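The stamp knob is at (252,151), the cap top at (257,208) and the tape at (326,169). The stamp's black base pokes out toward +y at (253,124), so its long side seems to be along caddy y rather than x. I'll compute positions.

Run:
```python
from h import *
s,f=snap('wrist')
k,c,t=[ray(f,u,z,s)[0] for u,z in(((252,151),55),((257,208),61),((326,169),19))]
k1=ray(f,(252,115),15,s)[0];k2=ray(f,(266,120),15,s)[0];k3=ray(f,(239,120),15,s)[0]
print('knob',k.round(1),'cap',c.round(1),'tape',t.round(1),'base back edge',k1.round(1),'width',np.linalg.norm(k2-k3))
go(c[0],c[1],197,16)
```

```text
knob [519.  -49.4  55. ] cap [532.9 -85.   61. ] tape [580.8 -52.7  19. ] base back edge [513.2 -29.1  15. ] width 20.752871577834952
now [531.5 -88.2 301.6] tooly 16.1 delta cm [ 0.27  0.22 10.46] yaw 0.001 t 3.1 F [ 1.8 -0.6  0.4] open 0.998
```

Request:
apply_moves --deltas '[{"claw": -1, "delta_pos": [0.15, 0.2, 3.5], "yaw": 0}, {"claw": -1, "delta_pos": [0, 0, 3.5], "yaw": 0}, {"claw": -1, "delta_pos": [0, 0, 3.6], "yaw": 0}, {"claw": -1, "delta_pos": [0, 0, 0], "yaw": 0}, {"claw": 0, "delta_pos": [0, 0, 0], "yaw": 0}, {"claw": 0, "delta_pos": [0, 0, 0], "yaw": 0}, {"claw": 0, "delta_pos": [0, 0, 0], "yaw": 0}, {"claw": 0, "delta_pos": [0, 0, 0], "yaw": 0}]' --grip_force 25

```text
clock: 4.15
eef_pos: [532.7, -86.3, 195.3]
tcp_rot: [3.141, 0.0, 1.85]
contact_force: [-0.3, -0.2, -0.7]
opening: 0.5
grasp_force: 0.0
```

Run:
```python
from h import *
go(532.5,-87,195,16)
s,f=snap('wrist','w3.png')
```

```text
now [532.7 -86.3 195.3] tooly 16.0 delta cm [-0.06 -0.04  0.03] yaw -0.0 t 4.2 F [-0.3 -0.2 -0.7] open 0.5
```

View pics/w3.png

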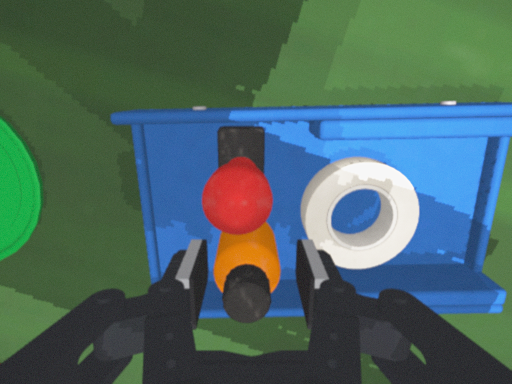

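The bottle sits well between the pads, with its cap at (247,290) and the pads at 190 and 312. I'll close, check, then lift.

Request:
apply_moves --deltas '[{"claw": 1, "delta_pos": [0, -0.1, 0], "yaw": 0}, {"claw": 1, "delta_pos": [0, 0, 0], "yaw": 0}, {"claw": 1, "delta_pos": [0, 0, 0], "yaw": 0}, {"claw": 1, "delta_pos": [0, 0, 0], "yaw": 0}, {"claw": 1, "delta_pos": [0, 0, -1], "yaw": 0}, {"claw": 1, "delta_pos": [0, 0, -3], "yaw": 0}, {"claw": 1, "delta_pos": [0, 0, -5], "yaw": 0}, {"claw": 1, "delta_pos": [0, 0, 0], "yaw": 0}]'

```text
clock: 5.2
eef_pos: [532.9, -86.7, 288.3]
tcp_rot: [3.136, 0.003, 1.85]
contact_force: [0.4, 0.5, -0.1]
opening: 0.338
grasp_force: 24.9
```

```bash
python3 -c "
from h import *
go(632,-266,196,16)"
```

```text
now [532.9 -86.7 288.3] tooly 16.0 delta cm [-19.94   4.54   9.31] yaw -0.0 t 5.2 F [ 0.4  0.5 -0.1] open 0.338
```

Request:
apply_moves --deltas '[{"claw": 1, "delta_pos": [-4, 0.9, 0], "yaw": 0}, {"claw": 1, "delta_pos": [-4, 0.9, 0], "yaw": 0}, {"claw": 1, "delta_pos": [-4, 0.9, 0], "yaw": 0}, {"claw": 1, "delta_pos": [-4, 0.9, 0], "yaw": 0}, {"claw": 1, "delta_pos": [-4, 0.9, 0], "yaw": 0}, {"claw": 1, "delta_pos": [0, 0, 4], "yaw": 0}, {"claw": 1, "delta_pos": [0, 0, 3.5], "yaw": 0}, {"claw": 1, "delta_pos": [0, 0, 0], "yaw": 0}]'

```text
clock: 6.2
eef_pos: [628.1, -265.7, 205.9]
tcp_rot: [-3.136, -0.005, 1.85]
contact_force: [0.5, 0.5, -0.4]
opening: 0.336
grasp_force: 24.9
```

```bash
python3 -c "
from h import *
go(632,-266,196,16)
snap('wrist','w4.png');go(632,-266,196,16)"
```

```text
now [ 628.1 -265.7  205.9] tooly 16.0 delta cm [-0.14  0.38  0.99] yaw -0.0 t 6.2 F [ 0.5  0.5 -0.4] open 0.336
now [ 629.1 -266.1  208.2] tooly 16.0 delta cm [-0.08  0.28  1.22] yaw -0.0 t 6.2 F [ 0.8 -0.2 -0.8] open 0.329
```

View pics/w4.png

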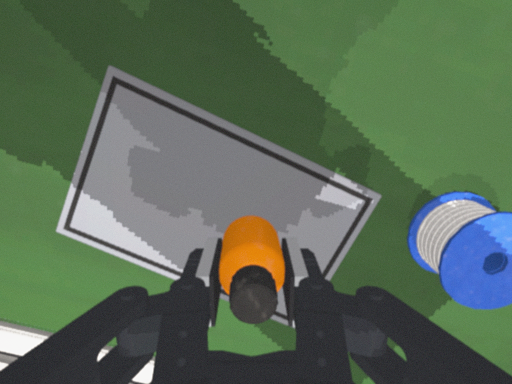

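The bottle is held over the mat, whose corners are at (110,66), (380,193), (60,232) and (290,325). I'll check the mat frame.

Run:
```python
from h import *
s,f=snap('wrist')
p=ray(f,[(110,66),(380,193),(60,232),(290,325)],3,s)[:,:2]
print(p.round(),p.mean(0), np.linalg.norm(p[0]-p[1]),np.linalg.norm(p[0]-p[2]),np.degrees(np.arctan2(*(p[1]-p[0])[::-1])))
go(632,-266,196,16)
```

```text
[[ 535. -199.]
 [ 692. -224.]
 [ 521. -297.]
 [ 670. -322.]] [ 604.459605  -260.5803526] 158.43692807730108 99.53243657025821 -8.976856781161255
now [ 629.9 -266.3  209.8] tooly 16.0 delta cm [-0.03  0.21  1.37] yaw -0.0 t 6.3 F [-0.   0.3 -0.3] open 0.332
```

Request:
apply_moves --deltas '[{"claw": 1, "delta_pos": [0, 0.3, 0.7], "yaw": 0}, {"claw": 1, "delta_pos": [0, 0, 0.5], "yaw": 0}, {"claw": 1, "delta_pos": [0, 0, 0.2], "yaw": 0}, {"claw": 1, "delta_pos": [0, 0, 0], "yaw": 0}, {"claw": 1, "delta_pos": [0, 0, 0], "yaw": 0}]'

```text
clock: 6.92
eef_pos: [632.8, -265.6, 195.9]
tcp_rot: [3.141, 0.0, 1.85]
contact_force: [-0.1, 0.0, -0.3]
opening: 0.334
grasp_force: 24.9
```

Request:
apply_moves --deltas '[{"claw": 1, "delta_pos": [0, 0, 0.06], "yaw": 0}, {"claw": 1, "delta_pos": [0, 0, 0], "yaw": 0}, {"claw": -0.1, "delta_pos": [0, 0, 0], "yaw": 0}, {"claw": -0.1, "delta_pos": [0, 0, 0], "yaw": 0}, {"claw": -0.1, "delta_pos": [0, 0, 0], "yaw": 0}, {"claw": -0.1, "delta_pos": [0, 0, -3], "yaw": 0}, {"claw": -0.1, "delta_pos": [0, 0, -4], "yaw": 0}, {"claw": -0.1, "delta_pos": [0, 0, -3], "yaw": 0}]'

```text
clock: 7.92
eef_pos: [633.0, -265.7, 296.8]
tcp_rot: [3.141, 0.001, 1.85]
contact_force: [-0.3, 0.3, 0.5]
opening: 0.548
grasp_force: 0.0
```

```bash
python3 -c "
from h import *
go(519,-50.5,290,16)"
```

```text
now [ 633.  -265.7  296.8] tooly 16.0 delta cm [23.82 -5.04  0.65] yaw -0.0 t 7.9 F [-0.3  0.3  0.5] open 0.548
```

Moving above the stamp while keeping the partial opening, since the stamp handle is thin.

Request:
apply_moves --deltas '[{"claw": -0.3, "delta_pos": [4.76, -1, 0], "yaw": 0}, {"claw": -0.3, "delta_pos": [4.76, -1, 0], "yaw": 0}, {"claw": -0.3, "delta_pos": [4.76, -1, 0], "yaw": 0}, {"claw": -0.3, "delta_pos": [4.76, -1, 0], "yaw": 0}, {"claw": -0.3, "delta_pos": [4.76, -1, 0], "yaw": 0}, {"claw": -0.3, "delta_pos": [0, 0, 1], "yaw": 0}, {"claw": -0.3, "delta_pos": [0, 0, 0], "yaw": 0}]'

```text
clock: 8.8
eef_pos: [519.3, -50.6, 284.7]
tcp_rot: [-3.141, 0.0, 1.851]
contact_force: [0.2, 0.5, -1.3]
opening: 0.649
grasp_force: 0.0
```

Run:
```python
from h import *
s,f=snap('wrist')
b=blobs(f,(170,150,90),(6,255,255),60,(180,60,330,340))[0]; (c,rad)=cv2.minEnclosingCircle(b); x,y,w,h=cv2.boundingRect(b); print(c,rad,x,y,w,h)
c=(x+w/2,y+w/2)
for z in(53,56): print(ray(f,c,z,s)[0].round(1))
go(519,-50.5,198,16)
s,t=snap('top')
for b in blobs(t,(7,150,100),(20,255,255),8,(300,100,375,190)): print('bottle top view',cv2.boundingRect(b))
```

```text
(248.5, 207.58888244628906) 22.858524322509766 231 185 37 46
[515.9 -43.5  53. ]
[515.6 -42.6  56. ]
now [519.7 -51.  285. ] tooly 16.0 delta cm [ 0.07 -0.05  8.7 ] yaw -0.0 t 8.8 F [ 0.1  1.2 -0.2] open 0.653
bottle top view (336, 120, 12, 13)
```

Request:
apply_moves --deltas '[{"claw": -0.3, "delta_pos": [0.15, -0.1, 3], "yaw": 0}, {"claw": -0.3, "delta_pos": [0, 0, 3], "yaw": 0}, {"claw": -0.3, "delta_pos": [0, 0, 2.6], "yaw": 0}, {"claw": -0.3, "delta_pos": [0, 0, 0], "yaw": 0}]'

```text
clock: 9.4
eef_pos: [517.6, -50.2, 197.7]
tcp_rot: [-3.139, -0.001, 1.849]
contact_force: [-0.5, 1.0, 0.6]
opening: 0.653
grasp_force: 0.0
```

Run:
```python
from h import *
go(519,-50,198,16)
s,f=snap('wrist','w5.png')
```

```text
now [517.6 -50.2 197.7] tooly 15.9 delta cm [-0.02  0.14 -0.03] yaw -0.001 t 9.4 F [-0.5  1.   0.6] open 0.653
```

View pics/w5.png

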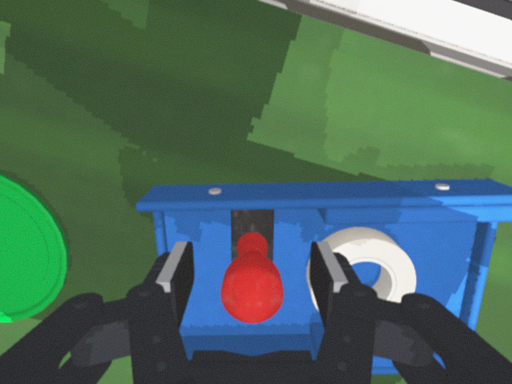

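The knob is at (252,291), centred between the pads. Closing and lifting.

Request:
apply_moves --deltas '[{"claw": 1, "delta_pos": [0, 0, 0], "yaw": 0}, {"claw": 1, "delta_pos": [0, 0, 0], "yaw": 0}, {"claw": 1, "delta_pos": [0, 0, 0], "yaw": 0}, {"claw": 1, "delta_pos": [0, 0, 0], "yaw": 0}, {"claw": 1, "delta_pos": [0, 0, 0], "yaw": 0}]'

```text
clock: 10.07
eef_pos: [518.2, -49.5, 200.2]
tcp_rot: [3.14, 0.001, 1.85]
contact_force: [-0.9, -2.3, 7.2]
opening: 0.27
grasp_force: 24.3
```

Request:
apply_moves --deltas '[{"claw": 1, "delta_pos": [0, 0, -1], "yaw": 0}, {"claw": 1, "delta_pos": [0, 0, -3], "yaw": 0}, {"claw": 1, "delta_pos": [0, 0, -5], "yaw": 0}, {"claw": 1, "delta_pos": [0, 0, 0], "yaw": 0}]'

```text
clock: 10.58
eef_pos: [519.3, -49.4, 293.2]
tcp_rot: [3.135, 0.003, 1.85]
contact_force: [-0.7, -0.5, -0.8]
opening: 0.271
grasp_force: 24.7
```

Run:
```python
from h import *
go(570,-256,200,16)
s,f=snap('wrist','w6.png')
```

```text
now [519.3 -49.4 293.2] tooly 16.0 delta cm [-21.23  -0.88   9.37] yaw -0.0 t 10.6 F [-0.7 -0.5 -0.8] open 0.271
```

View pics/w6.png

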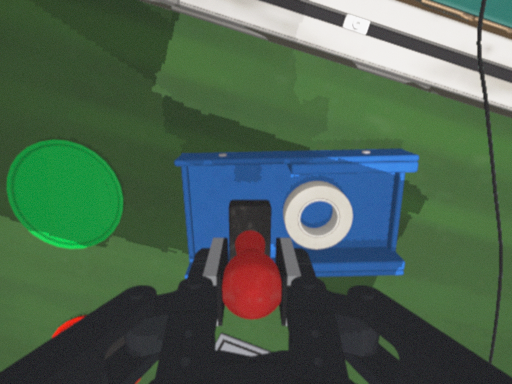

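Request:
apply_moves --deltas '[{"claw": 1, "delta_pos": [-4.2, -0.15, 0], "yaw": 0}, {"claw": 1, "delta_pos": [-4.2, -0.15, 0], "yaw": 0}, {"claw": 1, "delta_pos": [-4.2, -0.2, 0], "yaw": 0}, {"claw": 1, "delta_pos": [-4.2, -0.2, 0], "yaw": 0}, {"claw": 1, "delta_pos": [-4.3, -0.2, 0], "yaw": 0}, {"claw": 1, "delta_pos": [0, 0, 4], "yaw": 0}, {"claw": 1, "delta_pos": [0, 0, 3.5], "yaw": 0}, {"claw": 1, "delta_pos": [0, 0, 0], "yaw": 0}]'

```text
clock: 11.62
eef_pos: [565.5, -254.0, 210.6]
tcp_rot: [-3.136, -0.005, 1.85]
contact_force: [0.2, -0.0, -1.1]
opening: 0.27
grasp_force: 24.8
```

Request:
apply_moves --deltas '[{"claw": 1, "delta_pos": [0, 0, 0], "yaw": 0}]'

```text
clock: 11.75
eef_pos: [567.5, -254.7, 214.5]
tcp_rot: [-3.142, -0.0, 1.85]
contact_force: [0.4, 0.5, -0.7]
opening: 0.272
grasp_force: 24.8
```

Run:
```python
from h import *
go(570,-256,200,16)
s,f=snap('wrist','w7.png')
```

```text
now [ 567.5 -254.7  214.5] tooly 16.0 delta cm [-0.2   0.2   1.45] yaw -0.0 t 11.8 F [ 0.4  0.5 -0.7] open 0.272
```

View pics/w7.png

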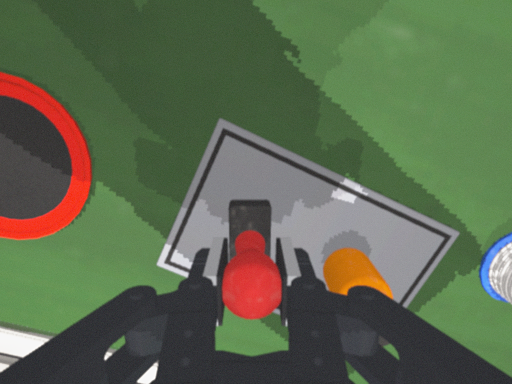

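The stamp is held over the left part of the mat and the bottle stands at (352,275). Lowering.

Request:
apply_moves --deltas '[{"claw": 1, "delta_pos": [0, 0, 0.7], "yaw": 0}, {"claw": 1, "delta_pos": [0, 0, 0.5], "yaw": 0}, {"claw": 1, "delta_pos": [0, 0, 0.2], "yaw": 0}, {"claw": 1, "delta_pos": [0, 0, 0], "yaw": 0}, {"claw": 1, "delta_pos": [0, 0, 0], "yaw": 0}]'

```text
clock: 12.42
eef_pos: [567.3, -254.7, 200.3]
tcp_rot: [3.142, 0.0, 1.85]
contact_force: [-1.1, 0.7, 3.3]
opening: 0.273
grasp_force: 25.1
```

Request:
apply_moves --deltas '[{"claw": 0, "delta_pos": [0, 0, 0], "yaw": 0}, {"claw": 0, "delta_pos": [0, 0, 0], "yaw": 0}, {"claw": 0, "delta_pos": [0, 0, 0], "yaw": 0}, {"claw": 0, "delta_pos": [0, 0, -3], "yaw": 0}, {"claw": 0, "delta_pos": [0, 0, -4], "yaw": 0}, {"claw": 0, "delta_pos": [0, 0, -3], "yaw": 0}, {"claw": 0, "delta_pos": [0, 0, 0], "yaw": 0}]'

```text
clock: 13.3
eef_pos: [568.1, -255.1, 302.7]
tcp_rot: [3.138, 0.003, 1.85]
contact_force: [0.1, 0.4, 0.2]
opening: 0.502
grasp_force: 0.0
```

Run:
```python
from h import *
s,f=snap('wrist'); s2,t=snap('top')
cv2.imwrite('pics/chk.png',np.vstack([f['img'],cv2.resize(t['img'][90:230,235:405],(512,422))])[:,:][::1]) 
im=np.hstack([f['img'][:,:],cv2.resize(t['img'][100:240,300:400],(274,384))]); cv2.imwrite('pics/chk.png',im)
go(581,-54,290,16)
```

```text
now [ 567.1 -254.6  299.8] tooly 16.0 delta cm [18.9   6.86  0.98] yaw -0.0 t 13.4 F [ 0.1  1.1 -0.6] open 0.502
```

View pics/chk.png

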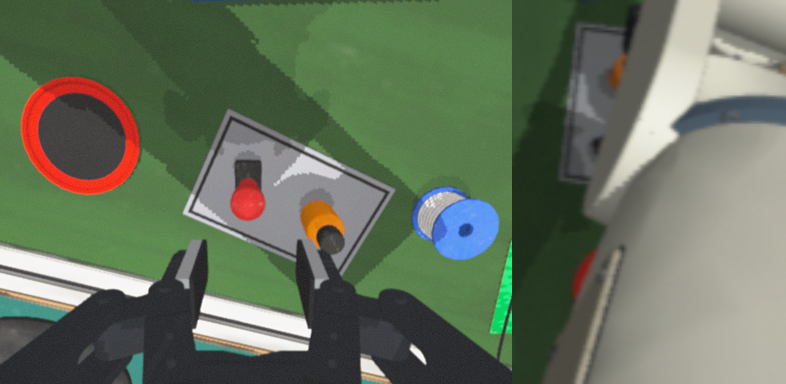

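Both stand upright on the mat, stamp at (248,190) and bottle at (322,225). Next, the tape.

Request:
apply_moves --deltas '[{"claw": -1, "delta_pos": [4.7, 1.7, 0], "yaw": 0}, {"claw": -1, "delta_pos": [4.7, 1.7, 0], "yaw": 0}, {"claw": -1, "delta_pos": [4.7, 1.7, 0], "yaw": 0}, {"claw": -1, "delta_pos": [4.8, 1.76, 0], "yaw": 0}, {"claw": -1, "delta_pos": [0, 0, 4], "yaw": 0}, {"claw": -1, "delta_pos": [0, 0, 2], "yaw": 0}, {"claw": -1, "delta_pos": [0, 0, 0], "yaw": 0}, {"claw": -1, "delta_pos": [0, 0, 0], "yaw": 0}]'

```text
clock: 14.4
eef_pos: [581.2, -54.2, 240.0]
tcp_rot: [-3.141, -0.0, 1.85]
contact_force: [-0.6, 0.1, 0.3]
opening: 0.999
grasp_force: 0.0
```

Run:
```python
from h import *
s,f=snap('wrist','w8.png')
b=blobs(f,(0,0,140),(180,70,255),200,(150,60,360,330))
for q in b[:3]:
    (c,wh,a)=cv2.minAreaRect(q); print(c,wh,cv2.boundingRect(q),ray(f,c,15,s)[0].round(1))
go(581,-54,176,16)
```

```text
(248.0, 214.0) (86.0, 86.0) (205, 171, 87, 87) [578.2 -52.   15. ]
now [581.5 -54.3 240.5] tooly 16.0 delta cm [ 0.04 -0.04  6.45] yaw -0.001 t 14.4 F [-0.3 -0.1  0.2] open 1.001
```

View pics/w8.png

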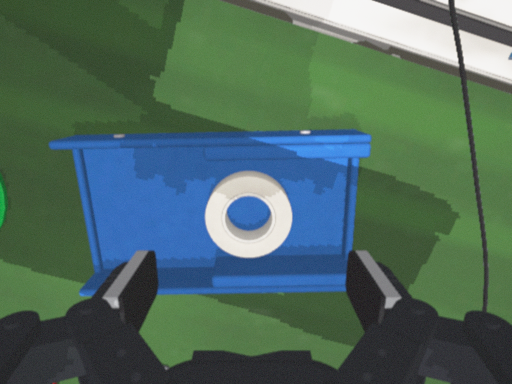

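The tape is at (248,214), world (580,-54), with the pads straddling it along caddy x. Descending with the claw slightly pre-closed.

Request:
apply_moves --deltas '[{"claw": -0.75, "delta_pos": [0, -0.15, 2], "yaw": 0}, {"claw": -0.75, "delta_pos": [0, 0, 2], "yaw": 0}, {"claw": -0.75, "delta_pos": [0, 0, 1.5], "yaw": 0}, {"claw": -0.75, "delta_pos": [0, 0, 0.8], "yaw": 0}, {"claw": -0.75, "delta_pos": [0, 0, 0], "yaw": 0}]'

```text
clock: 15.08
eef_pos: [579.7, -54.6, 176.9]
tcp_rot: [-3.141, -0.0, 1.85]
contact_force: [0.3, 0.5, 1.0]
opening: 0.874
grasp_force: 0.0
```

Request:
apply_moves --deltas '[{"claw": 1, "delta_pos": [0, 0, 0], "yaw": 0}, {"claw": 1, "delta_pos": [0, 0, 0], "yaw": 0}, {"claw": 1, "delta_pos": [0, 0, 0], "yaw": 0}, {"claw": 1, "delta_pos": [0, 0, 0], "yaw": 0}]'

```text
clock: 15.58
eef_pos: [580.0, -54.5, 178.0]
tcp_rot: [3.141, 0.0, 1.85]
contact_force: [-2.4, 0.7, 5.9]
opening: 0.616
grasp_force: 26.1
```

Request:
apply_moves --deltas '[{"claw": 1, "delta_pos": [0, 0, -1], "yaw": 0}, {"claw": 1, "delta_pos": [0, 0, -3], "yaw": 0}, {"claw": 1, "delta_pos": [0, 0, -4], "yaw": 0}, {"claw": 1, "delta_pos": [0, 0, 0], "yaw": 0}, {"claw": 1, "delta_pos": [0, 0, 0], "yaw": 0}]'

```text
clock: 16.2
eef_pos: [579.5, -54.5, 257.2]
tcp_rot: [3.141, 0.0, 1.85]
contact_force: [-0.4, -0.6, -1.2]
opening: 0.623
grasp_force: 26.7
```

Run:
```python
from h import *
go(422.5,-254.5,260,16)
s,f=snap('wrist')
b=blobs(f,(0,0,140),(180,70,255),200,(150,60,360,383))
for q in b[:3]:
    (c,wh,a)=cv2.minAreaRect(q); print(c,wh,cv2.boundingRect(q),ray(f,c,258-173+6+12,s)[0].round(1))
```

```text
now [579.5 -54.5 257.2] tooly 16.0 delta cm [-14.91 -20.6   -0.29] yaw -0.0 t 16.2 F [-0.4 -0.6 -1.2] open 0.623
(251.5, 260.0) (120.0, 119.0) (192, 200, 120, 121) [577.1 -46.1 103. ]
```

Request:
apply_moves --deltas '[{"claw": 1, "delta_pos": [-3, -4.1, 0], "yaw": 0}, {"claw": 1, "delta_pos": [-3, -4.1, 0], "yaw": 0}, {"claw": 1, "delta_pos": [-3, -4.1, 0], "yaw": 0}, {"claw": 1, "delta_pos": [-3, -4.1, 0], "yaw": 0}, {"claw": 1, "delta_pos": [-2.9, -4.2, 0], "yaw": 0}, {"claw": 1, "delta_pos": [0, 0, 0], "yaw": 0}, {"claw": 1, "delta_pos": [0, 0, 0], "yaw": 0}]'

```text
clock: 17.12
eef_pos: [422.6, -254.3, 256.4]
tcp_rot: [-3.141, -0.001, 1.849]
contact_force: [0.3, 0.6, -0.3]
opening: 0.624
grasp_force: 26.8
```

Run:
```python
from h import *
go(422.5,-254.5,178,16)
s,f=snap('wrist','w9.png')
```

```text
now [ 422.6 -254.3  256.4] tooly 15.9 delta cm [-0.02 -0.01  7.84] yaw -0.001 t 17.1 F [ 0.3  0.6 -0.3] open 0.624
```

View pics/w9.png

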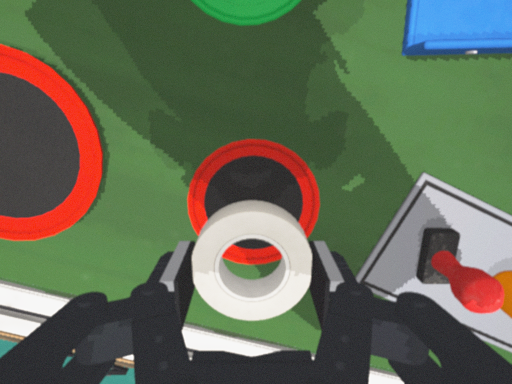

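The tape is held flat above the small red dish, which is centred at (254,202). I'll check its world position.

Run:
```python
from h import *
s,f=snap('wrist')
print(ray(f,[(253.5,202),(187,202),(320,202)],6,s).round(1)); go(422.5,-254.5,178,16)
```

```text
[[ 423.6 -251.     6. ]
 [ 377.8 -264.1    6. ]
 [ 469.4 -237.9    6. ]]
now [ 423.3 -253.8  256.7] tooly 16.0 delta cm [-0.05 -0.09  7.87] yaw 0.001 t 17.2 F [-1.2  0.6 -0.9] open 0.619
```

Within 3 mm, so lowering.

Request:
apply_moves --deltas '[{"claw": 1, "delta_pos": [0.1, 0, 3.5], "yaw": 0}, {"claw": 1, "delta_pos": [0, 0, 2.5], "yaw": 0}, {"claw": 1, "delta_pos": [0, 0, 1.3], "yaw": 0}, {"claw": 1, "delta_pos": [0, 0, 0.4], "yaw": 0}, {"claw": 1, "delta_pos": [0, 0, 0.1], "yaw": 0}, {"claw": 1, "delta_pos": [0, 0, 0], "yaw": 0}, {"claw": 1, "delta_pos": [0, 0, 0], "yaw": 0}]'

```text
clock: 18.1
eef_pos: [422.7, -253.7, 179.7]
tcp_rot: [3.141, 0.001, 1.85]
contact_force: [-0.4, 0.4, -1.6]
opening: 0.623
grasp_force: 26.8
```

Request:
apply_moves --deltas '[{"claw": 1, "delta_pos": [0, 0, 0.15], "yaw": 0}, {"claw": 1, "delta_pos": [0, 0, 0], "yaw": 0}, {"claw": 1, "delta_pos": [0, 0, 0], "yaw": 0}]'

```text
clock: 18.48
eef_pos: [422.6, -253.7, 178.0]
tcp_rot: [3.141, 0.001, 1.85]
contact_force: [-0.3, 0.5, 5.3]
opening: 0.623
grasp_force: 27.3
```

Contact (5 N). Releasing and rising.

Request:
apply_moves --deltas '[{"claw": -0.65, "delta_pos": [0, 0, 0], "yaw": 0}, {"claw": -0.65, "delta_pos": [0, 0, 0], "yaw": 0}, {"claw": -0.65, "delta_pos": [0, 0, 0], "yaw": 0}, {"claw": -0.65, "delta_pos": [0, 0, -2], "yaw": 0}, {"claw": -0.65, "delta_pos": [0, 0, -5], "yaw": 0}, {"claw": -0.65, "delta_pos": [0, 0, -5], "yaw": 0}, {"claw": -0.1, "delta_pos": [0, 0, 0], "yaw": 0}, {"claw": -0.1, "delta_pos": [0, 0, 0], "yaw": 0}]'

```text
clock: 19.48
eef_pos: [422.2, -253.3, 297.3]
tcp_rot: [-3.141, -0.0, 1.85]
contact_force: [-1.2, -0.6, 0.2]
opening: 0.552
grasp_force: 0.0
```

Run:
```python
from h import *
s,f=snap('wrist')
for n,lo,hi,z in(('white',(0,0,140),(180,70,255),19),('dish',(170,150,90),(6,255,255),6)):
  for q in blobs(f,lo,hi,300,(150,60,360,300))[:2]:
    (c,wh,a)=cv2.minAreaRect(q); print(n,c,wh,cv2.boundingRect(q),ray(f,c,z,s)[0].round(1))
go(567.5,-255,300,16)
```

```text
white (252.0, 190.0) (68.0, 68.0) (218, 156, 69, 69) [ 421.6 -250.    19. ]
dish (252.75003051757812, 187.25001525878906) (110.30865478515625, 109.6015396118164) (197, 133, 113, 109) [ 422.7 -251.2    6. ]
now [ 421.9 -253.2  296.7] tooly 16.0 delta cm [-4.18 13.94 -0.35] yaw -0.0 t 19.5 F [-0.7  0.6 -1.2] open 0.549
```

The tape is centred in the dish to about 2 mm. Now I'll go back for the stamp.

Request:
apply_moves --deltas '[{"claw": -0.1, "delta_pos": [-1.4, 4.65, 0], "yaw": 0}, {"claw": -0.1, "delta_pos": [-1.4, 4.65, 0], "yaw": 0}, {"claw": -0.1, "delta_pos": [-1.4, 4.65, 0], "yaw": 0}, {"claw": -0.1, "delta_pos": [0, 0, 0], "yaw": 0}, {"claw": -0.1, "delta_pos": [0, 0, 3], "yaw": 0}, {"claw": -0.1, "delta_pos": [0, 0, 3], "yaw": 0}, {"claw": -0.1, "delta_pos": [0, 0, 0], "yaw": 0}, {"claw": -0.1, "delta_pos": [0, 0, 0], "yaw": 0}]'

```text
clock: 20.52
eef_pos: [567.8, -255.6, 237.7]
tcp_rot: [-3.141, -0.0, 1.85]
contact_force: [0.3, 0.1, -0.3]
opening: 0.551
grasp_force: 0.0
```

Run:
```python
from h import *
go(567.3,-254.7,200,16)
s,f=snap('wrist','w10.png')
```

```text
now [ 567.8 -255.6  237.7] tooly 16.0 delta cm [ 0.1  -0.02  3.77] yaw -0.0 t 20.5 F [ 0.3  0.1 -0.3] open 0.551
```

View pics/w10.png

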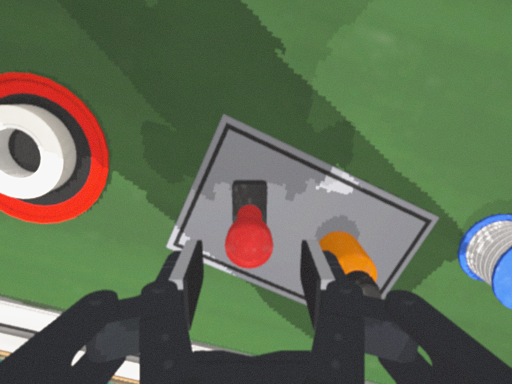

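The stamp is centred at (249,243), the bottle is clear of the right finger, and the tape sits in the dish at left. Descend and grip.

Request:
apply_moves --deltas '[{"claw": 0.05, "delta_pos": [0.1, 0, 1.5], "yaw": 0}, {"claw": 0.05, "delta_pos": [0, 0, 1.5], "yaw": 0}, {"claw": 0.05, "delta_pos": [0, 0, 0.7], "yaw": 0}, {"claw": 0.05, "delta_pos": [0, 0, 0], "yaw": 0}, {"claw": 1, "delta_pos": [0, 0, 0], "yaw": 0}, {"claw": 1, "delta_pos": [0, 0, 0], "yaw": 0}, {"claw": 1, "delta_pos": [0, 0, 0], "yaw": 0}, {"claw": 1, "delta_pos": [0, 0, 0], "yaw": 0}]'

```text
clock: 21.58
eef_pos: [567.9, -254.5, 200.7]
tcp_rot: [3.141, 0.0, 1.85]
contact_force: [1.0, -0.4, 0.5]
opening: 0.274
grasp_force: 24.5
```

Request:
apply_moves --deltas '[{"claw": 1, "delta_pos": [0, 0, -1], "yaw": 0}, {"claw": 1, "delta_pos": [0, 0, -3], "yaw": 0}, {"claw": 1, "delta_pos": [0, 0, -5], "yaw": 0}, {"claw": 1, "delta_pos": [0, 0, 0], "yaw": 0}, {"claw": 1, "delta_pos": [0, 0, 0], "yaw": 0}]'

```text
clock: 22.2
eef_pos: [567.6, -254.4, 290.8]
tcp_rot: [3.141, 0.0, 1.85]
contact_force: [-0.1, -1.2, -1.3]
opening: 0.269
grasp_force: 24.6
```

Run:
```python
from h import *
go(518.3,-49.6,200.3,16)
```

```text
now [ 567.6 -254.4  290.8] tooly 16.0 delta cm [21.05  0.9   9.05] yaw -0.0 t 22.2 F [-0.1 -1.2 -1.3] open 0.269
```

Request:
apply_moves --deltas '[{"claw": 1, "delta_pos": [4.2, 0.15, 0], "yaw": 0}, {"claw": 1, "delta_pos": [4.2, 0.15, 0], "yaw": 0}, {"claw": 1, "delta_pos": [4.2, 0.2, 0], "yaw": 0}, {"claw": 1, "delta_pos": [4.2, 0.2, 0], "yaw": 0}, {"claw": 1, "delta_pos": [4.25, 0.2, 0], "yaw": 0}, {"claw": 1, "delta_pos": [0, 0, 3], "yaw": 0}, {"claw": 1, "delta_pos": [0, 0, 0], "yaw": 0}, {"claw": 1, "delta_pos": [0, 0, 0], "yaw": 0}]'

```text
clock: 23.2
eef_pos: [518.5, -50.0, 260.4]
tcp_rot: [-3.14, -0.0, 1.849]
contact_force: [1.2, 0.6, -0.3]
opening: 0.271
grasp_force: 24.8
```

Run:
```python
from h import *
go(518.3,-49.6,200.3,16)
```

```text
now [518.5 -50.  260.4] tooly 16.0 delta cm [ 0.04 -0.01  6.01] yaw -0.001 t 23.2 F [ 1.2  0.6 -0.3] open 0.271
```

Request:
apply_moves --deltas '[{"claw": 1, "delta_pos": [0, 0, 2.5], "yaw": 0}, {"claw": 1, "delta_pos": [0, 0, 2], "yaw": 0}, {"claw": 1, "delta_pos": [0, 0, 1], "yaw": 0}, {"claw": 1, "delta_pos": [0, 0, 0.3], "yaw": 0}, {"claw": 1, "delta_pos": [0, 0, 0.15], "yaw": 0}, {"claw": 1, "delta_pos": [0, 0, 0], "yaw": 0}, {"claw": 1, "delta_pos": [0, 0, 0], "yaw": 0}]'

```text
clock: 24.08
eef_pos: [518.7, -49.7, 201.5]
tcp_rot: [3.141, 0.0, 1.85]
contact_force: [-1.3, 0.1, -0.3]
opening: 0.272
grasp_force: 24.7
```

Request:
apply_moves --deltas '[{"claw": 1, "delta_pos": [0, 0, 0.1], "yaw": 0}, {"claw": 1, "delta_pos": [0, 0, 0], "yaw": 0}, {"claw": 1, "delta_pos": [0, 0, 0], "yaw": 0}]'

```text
clock: 24.45
eef_pos: [518.7, -49.7, 200.6]
tcp_rot: [3.141, 0.0, 1.85]
contact_force: [-1.1, 0.4, 4.9]
opening: 0.273
grasp_force: 25.1
```

Contact. Release, rise and go for the bottle.

Request:
apply_moves --deltas '[{"claw": -0.1, "delta_pos": [0, 0, 0], "yaw": 0}, {"claw": -0.1, "delta_pos": [0, 0, 0], "yaw": 0}, {"claw": -0.1, "delta_pos": [0, 0, 0], "yaw": 0}, {"claw": -0.1, "delta_pos": [0, 0, -3], "yaw": 0}, {"claw": -0.1, "delta_pos": [0, 0, -4], "yaw": 0}, {"claw": -0.1, "delta_pos": [0, 0, -3], "yaw": 0}, {"claw": -0.1, "delta_pos": [0, 0, 0], "yaw": 0}]'

```text
clock: 25.32
eef_pos: [519.4, -49.7, 302.2]
tcp_rot: [3.137, 0.002, 1.85]
contact_force: [0.5, -0.7, -0.1]
opening: 0.547
grasp_force: 0.0
```

Run:
```python
from h import *
go(632.8,-265.7,300,16)
```

```text
now [519.4 -49.7 302.2] tooly 16.0 delta cm [-23.88   4.95   0.28] yaw -0.0 t 25.3 F [ 0.5 -0.7 -0.1] open 0.547
```

Request:
apply_moves --deltas '[{"claw": -0.15, "delta_pos": [-4.8, 1, 0], "yaw": 0}, {"claw": -0.15, "delta_pos": [-4.8, 1, 0], "yaw": 0}, {"claw": -0.15, "delta_pos": [-4.8, 1, 0], "yaw": 0}, {"claw": -0.15, "delta_pos": [-4.8, 1, 0], "yaw": 0}, {"claw": -0.15, "delta_pos": [-4.7, 1, 0], "yaw": 0}, {"claw": -0.15, "delta_pos": [0, 0, 3], "yaw": 0}, {"claw": -0.15, "delta_pos": [0, 0, 0], "yaw": 0}, {"claw": -0.15, "delta_pos": [0, 0, 0], "yaw": 0}]'

```text
clock: 26.32
eef_pos: [632.2, -265.2, 269.8]
tcp_rot: [-3.141, -0.001, 1.85]
contact_force: [-0.3, 0.2, 0.3]
opening: 0.574
grasp_force: 0.0
```

Run:
```python
from h import *
go(632.8,-265.7,195.3,16)
s,f=snap('wrist')
b=blobs(f,(7,150,100),(20,255,255),60,(150,60,380,340))[0]; print(cv2.boundingRect(b))
x,y,w,h=cv2.boundingRect(b); print(ray(f,(x+w/2,y+w/2),40,s).round(1))
```

```text
now [ 632.2 -265.2  269.8] tooly 16.0 delta cm [-0.07  0.05  7.45] yaw 0.0 t 26.3 F [-0.3  0.2  0.3] open 0.574
(230, 181, 44, 48)
[[ 629.9 -256.5   40. ]]
```

Request:
apply_moves --deltas '[{"claw": -0.15, "delta_pos": [0, 0, 3], "yaw": 0}, {"claw": -0.15, "delta_pos": [0, 0, 3], "yaw": 0}, {"claw": -0.15, "delta_pos": [0, 0, 1.4], "yaw": 0}, {"claw": -0.15, "delta_pos": [0, 0, 0], "yaw": 0}, {"claw": 1, "delta_pos": [0, 0, 0], "yaw": 0}, {"claw": 1, "delta_pos": [0, 0, 0], "yaw": 0}, {"claw": 1, "delta_pos": [0, 0, 0], "yaw": 0}, {"claw": 1, "delta_pos": [0, 0, 0], "yaw": 0}]'

```text
clock: 27.38
eef_pos: [632.9, -265.9, 197.6]
tcp_rot: [3.14, 0.001, 1.85]
contact_force: [-0.9, -0.3, 6.3]
opening: 0.332
grasp_force: 24.9
```

Request:
apply_moves --deltas '[{"claw": 1, "delta_pos": [0, 0, -1], "yaw": 0}, {"claw": 1, "delta_pos": [0, 0, -4], "yaw": 0}, {"claw": 1, "delta_pos": [0, 0, -5.5], "yaw": 0}, {"claw": 1, "delta_pos": [0, 0, 0], "yaw": 0}, {"claw": 1, "delta_pos": [0, 0, 0], "yaw": 0}]'

```text
clock: 28.0
eef_pos: [632.2, -265.6, 301.3]
tcp_rot: [3.141, 0.0, 1.85]
contact_force: [0.3, 0.6, -2.0]
opening: 0.333
grasp_force: 24.9
```

Run:
```python
from h import *
go(532.4,-87,195.6,16)
```

```text
now [ 632.2 -265.6  301.3] tooly 16.0 delta cm [19.91 -4.67 10.57] yaw -0.0 t 28.0 F [ 0.3  0.6 -2. ] open 0.333
```

Request:
apply_moves --deltas '[{"claw": 1, "delta_pos": [4, -0.9, 0], "yaw": 0}, {"claw": 1, "delta_pos": [4, -0.9, 0], "yaw": 0}, {"claw": 1, "delta_pos": [4, -0.95, 0], "yaw": 0}, {"claw": 1, "delta_pos": [4, -0.95, 0], "yaw": 0}, {"claw": 1, "delta_pos": [3.9, -0.95, 0], "yaw": 0}, {"claw": 1, "delta_pos": [0, 0, 3], "yaw": 0}, {"claw": 1, "delta_pos": [0, 0, 0], "yaw": 0}, {"claw": 1, "delta_pos": [0, 0, 0], "yaw": 0}]'

```text
clock: 29.0
eef_pos: [533.0, -87.4, 270.9]
tcp_rot: [-3.141, -0.0, 1.849]
contact_force: [0.1, -0.0, -0.5]
opening: 0.33
grasp_force: 24.9
```

Run:
```python
from h import *
go(532.4,-87,197.5,16)
s,f=snap('wrist','w11.png')
```

```text
now [533.  -87.4 270.9] tooly 16.0 delta cm [ 0.05 -0.04  7.34] yaw -0.001 t 29.0 F [ 0.1 -0.  -0.5] open 0.33
```

View pics/w11.png

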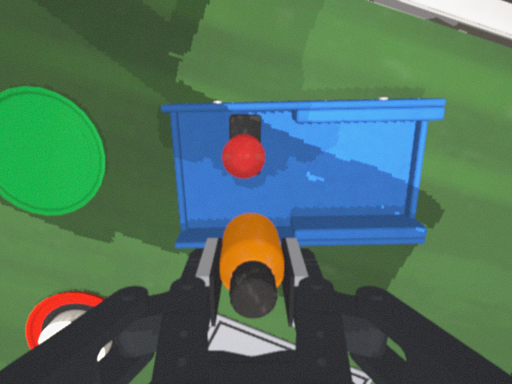

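The stamp stands upright back in the caddy at (243,156) and the bottle is above its spot. Lowering.

Request:
apply_moves --deltas '[{"claw": 1, "delta_pos": [0, 0, 3], "yaw": 0}, {"claw": 1, "delta_pos": [0, 0, 2.5], "yaw": 0}, {"claw": 1, "delta_pos": [0, 0, 1.2], "yaw": 0}, {"claw": 1, "delta_pos": [0, 0, 0.4], "yaw": 0}, {"claw": 1, "delta_pos": [0, 0, 0.2], "yaw": 0}, {"claw": 1, "delta_pos": [0, 0, 0], "yaw": 0}, {"claw": 1, "delta_pos": [0, 0, 0], "yaw": 0}]'

```text
clock: 29.92
eef_pos: [533.2, -87.2, 198.7]
tcp_rot: [3.141, 0.0, 1.85]
contact_force: [0.1, 0.4, -0.4]
opening: 0.33
grasp_force: 24.9
```

Request:
apply_moves --deltas '[{"claw": 1, "delta_pos": [0, 0, 0.1], "yaw": 0}, {"claw": 1, "delta_pos": [0, 0, 0.05], "yaw": 0}, {"claw": 1, "delta_pos": [0, 0, 0], "yaw": 0}]'

```text
clock: 30.3
eef_pos: [533.1, -87.2, 197.5]
tcp_rot: [3.141, 0.0, 1.85]
contact_force: [-3.2, 0.0, 9.5]
opening: 0.33
grasp_force: 25.8
```

Request:
apply_moves --deltas '[{"claw": -0.1, "delta_pos": [0, 0, 0], "yaw": 0}, {"claw": -0.1, "delta_pos": [0, 0, 0], "yaw": 0}, {"claw": -0.1, "delta_pos": [0, 0, 0], "yaw": 0}, {"claw": -0.1, "delta_pos": [0, 0, -3], "yaw": 0}, {"claw": -0.1, "delta_pos": [0, 0, -4], "yaw": 0}, {"claw": -0.1, "delta_pos": [0, 0, -3], "yaw": 0}, {"claw": -0.1, "delta_pos": [0, 0, 0], "yaw": 0}, {"claw": -0.1, "delta_pos": [0, 0, 0], "yaw": 0}]'

```text
clock: 31.3
eef_pos: [532.5, -87.1, 295.9]
tcp_rot: [-3.141, -0.0, 1.85]
contact_force: [-0.5, 0.2, -0.6]
opening: 0.549
grasp_force: 0.0
```

Run:
```python
from h import *
go(529.4,-88.1,297.5,16)
s,f=snap('wrist','w12.png')
for n,lo,hi,z in(('red',(170,150,90),(6,255,255),55),('or',(7,150,100),(20,255,255),40)):
    b=blobs(f,lo,hi,60,(190,60,330,300))[0]; x,y,w,h=cv2.boundingRect(b); print(n,x,y,w,h,ray(f,(x+w/2,y+h/2),z,s)[0].round(1))
```

```text
now [532.5 -87.1 295.9] tooly 16.0 delta cm [-0.01 -0.33 -0.16] yaw -0.0 t 31.3 F [-0.5  0.2 -0.6] open 0.549
red 227 130 37 39 [517.1 -47.9  55. ]
or 233 173 39 41 [531.1 -79.9  40. ]
```

View pics/w12.png

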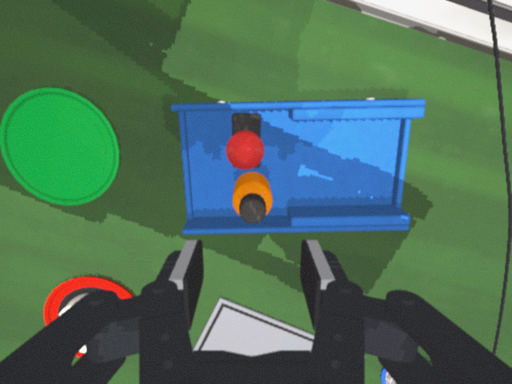

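The stamp at (245,150) and bottle at (252,195) stand upright at their original spots, with the knob within 2 mm of its first reading. The tape is in the dish at lower left, and the gripper is clear. Handing in.

```bash
python3 -c "
from h import *
print(r.sign_off())"
```

```text
the job is handed in; nothing more can be done
None
```

I've handed the job in at about 31 s of the 112 s allowed, and the sign-off returned no verdict. By my last camera checks, the clear tape lay centred in the small red dish to about 2 mm, and the bottle and stamp stood upright at their original caddy spots; I never went near the yellow tape or the spool.

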